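# Tilt the egg-cup coasters into their snug caddy

### The arm

A 6-joint arm with a two-finger parallel gripper is mounted at the origin on the work surface. World frame = base frame: x ahead of the robot, y to its left, z up, the work surface at z = 0. Lengths are in m, angles in rad, forces in N, time in s.
With the tool pointing down it reaches from about 0.375 to 0.9 m from the base axis. Payload 3.1 kg.
Tool frame: the origin (TCP) lies at the very end of the fingers, on their centre line; the grasp point (between the pads) lies 19 mm behind it; z points along the fingers, y is the line along which they close (so a half turn about z gives the same grasp; the last joint's range is limited). The gripper opens to 87 mm and grips with 3 to 60 N. Pads are 19 mm wide; open, the fingers measure 117 mm over their backs; the gripper's body (75 mm by 190 mm) begins 51 mm behind the grasp point.
Start: joints at [0.969, 0.527, 1.433, -0, 1.181, -0.178], TCP at [0.257, 0.57, 0.223] pointing down, gripper open.
Joint ranges: [-3.08, 3.08], [-0.75, 2.2], [0.22, 2.44], [-1.43, 4.57], [0, 2.65], [-2.85, 2.85]. Speed limits (rad/s): [2.79, 2.79, 3.14, 3.14, 3.14, 3.14].

### API

Orientations are given as a unit quaternion [x, y, z, w].
In Python, from rig import status, viewer, robot gives the robot as it stands.
- The arm moves only by the tool arm_command, never from a script. Its arguments are lists of equal length, an entry for each row: "delta_rot": the turn, a rotation vector about the tool's x, y, z in degrees, a list of three; "delta_pos": the shift along the tool's x, y, z in m, a list of three; "gripper": the closure, from -1 (fully open) to 1 (shut). In form: {"delta_rot": [[rx, ry, rz], ...], "delta_pos": [[dx, dy, dz], ...], "gripper": [gripper, ...]}. A call has 1 to 12 rows; each row is the pose to reach, as a shift and turn from the pose commanded when the call began, along the tool's axes at that moment; what a row does not reach only later rows make up. A row lasts 1/12 s, in which the tool goes at most 41.7 mm and 7.16 degrees, less where a joint would pass 70% of its speed; a pose out of reach is approached as far as the arm can. A call with a gripper value outside its range is refused whole. The fingers move at their own pace and stop on an object; "grip_force" is the grip in N (left out, the last holds). Time passes only in rows, so rows that repeat a pose let the fingers close. It gives the time, the measured TCP pose, the force, the opening and the grip force at its end, in the units of the state.
- status.get_obs(): the state, without advancing time (a new reading comes with each control period).
- viewer.camera(name): name is "scene" or "top" or "wrist"; returns a dict with "pixels" (384x512x3 uint8, blue, green, red), "fx", "fy", "cx", "cy" (pixels), "pose" (4x4, takes a point from camera to world coordinates); the wrist camera has in their place "mount" (4x4, takes a point from camera to tool coordinates, whose origin is the TCP and whose axes are the flange's). Camera axes: x right, y down, z forward; pixel columns grow to the right and rows downward; lengths in m; the calibration is good to about 2 mm. A picture is of the moment at which its call begins: read the wrist's pose just before it. There is no depth.
- robot.hand_in(): hands the job in; it is judged then, once.
The state is a dict: "time": time; "q": joint angles; "joint_velocities": joint speeds; "joint_torque": joint torques, N m; "position": TCP position; "tool_rot": TCP orientation; "ft_force": force on the tool from outside, world axes, zero at the start; "moment": the same for the moment, N m; "grip_width": finger opening in m; "grip_force": force on a finger pad.
Only numpy, scipy, OpenCV 4.12 (cv2) and the standard library are available. Lean on these libraries where they do the work, as an engineer would, in place of code of your own. Each camera call takes 0.05 s, during which the arm holds its last target. There are 200 camera calls.

### The job

Put the pile of three wooden coasters away in its snug caddy. Lift the whole pile off its stand by its long sides, the only ones the stand leaves free, set it down as a neat pile on the open counter and let go; then take it again by its short ends, tilt it, feed its low long edge in first along one of the caddy's long walls while holding it, and lay it down level until all three coasters lie flat on one another at the bottom. Leave the other things on the counter standing where they are.

Things in the scene. Friction and masses are not known exactly. Their poses are not given: they have to be found in the camera images.
- coaster_a_mid (a point): small dark wooden coaster for an egg cup, flat rectangular tile 52 mm (its x) by 66 mm (its y) by 9 mm thick (z), about 30 g, loose; the bottom one of a pile of three (27 mm high) that starts on the stand, edges within 2 mm of one another. Point at its centre, half-way up.
- coaster_b_mid (a point): small dark wooden coaster for an egg cup, flat rectangular tile 52 mm (its x) by 66 mm (its y) by 9 mm thick (z), about 30 g, loose; the middle one of a pile of three (27 mm high) that starts on the stand, edges within 2 mm of one another. Point at its centre, half-way up.
- coaster_c_mid (a point): small dark wooden coaster for an egg cup, flat rectangular tile 52 mm (its x) by 66 mm (its y) by 9 mm thick (z), about 30 g, loose; the top one of a pile of three (27 mm high) that starts on the stand, edges within 2 mm of one another. Point at its centre, half-way up.
- stand: wooden stand fixed to the counter; carries the pile at the start (x, y axes alike). Origin on the counter under its centre. Base 44 (x) by 104 (y) mm, 8 mm high; the pile overhangs it 4 mm on each long side. At +y and -y an upright cheek, 12 mm thick, 34 mm high from the counter, inner faces 74 mm apart, so the pile's ends cannot be gripped there. Its x sides are open.
- caddy: open wooden box fixed to the counter (it and the stand may change sides), 70 (x) by 84 (y) by 29 mm high; origin on the counter under its centre. Inside 58 (x) by 72 (y) mm, floor 5 mm above the counter; the pile ends 3 mm proud. Full long walls at +x and -x, 6 mm thick. End walls at +y and -y, 6 mm, each with a 42 mm wide middle gap from the floor up for the fingers.
- eggcup_1: bystander, loose, to be left where it is: white egg cup beyond the free space between stand and caddy (bare counter for 90 mm each side of x 0.52, y 0), 52 mm across, 62 mm high. Origin under its centre.
- eggcup_2: bystander, loose, to be left where it is: white egg cup on the robot's side of that free space, 52 mm across, 62 mm high. Origin under its centre.
- tumbler_1: bystander, loose, to be left where it is: upturned glass tumbler, 76 mm across the foot, 90 mm high. Origin under its centre.
- tumbler_2: bystander, loose, to be left where it is: upturned glass tumbler, 76 mm across the foot, 90 mm high. Origin under its centre.
- bowl: bystander, loose, to be left where it is: upturned glass bowl, 110 mm across, 50 mm high. Origin under its centre.
- mill: bystander, loose, to be left where it is: turned wooden pepper mill, 54 mm across, 112 mm high. Origin under its centre.
- mug: bystander, loose, to be left where it is: blue mug, 82 mm across, 85 mm high. Origin under its centre.
Mind the look-alikes: they are no part of the job. What is shaped like the part that bears coaster_c_mid but pink or turquoise is not meant.

How it is judged:
On the way, in this order (a step that is already met when the one before it is completed fails the run):
1. the three coasters rest as one neat pile (within 8 mm) on the bare counter, let go (height (world z) of each of coaster_a_mid, coaster_b_mid, coaster_c_mid below 0.025 m and angle between each of coaster_a_mid, coaster_b_mid, coaster_c_mid's own z axis and vertical below 0.06 rad and horizontal distance between coaster_a_mid and coaster_b_mid below 0.008 m and horizontal distance between coaster_a_mid and coaster_c_mid below 0.008 m and contact force between the fingers and coaster_a below 0.2 N and contact force between the fingers and coaster_b below 0.2 N and contact force between the fingers and coaster_c below 0.2 N), for 0.2 s.
2. the pile, held by the fingers and tilted at least 5 degrees about its long axis, has its low long edge inside the caddy (angle between coaster_a_mid's own z axis and vertical between 0.09 and 0.7 rad and angle between the y axis of each of coaster_a_mid, coaster_b_mid, coaster_c_mid and the y axis of caddy, either way round below 0.12 rad and angle between coaster_b_mid's own z axis and vertical between 0.09 and 0.7 rad and angle between coaster_c_mid's own z axis and vertical between 0.09 and 0.7 rad and x of coaster_a_mid in the frame of caddy between -0.012 and 0.012 m and y of coaster_a_mid in the frame of caddy between -0.006 and 0.006 m and z of coaster_a_mid in the frame of caddy below 0.033 m and contact force between the fingers and coaster_a above 0.2 N), for 0.1 s.
At the end, for the whole second after the job is handed in: All three coasters lie level (within 0.06 rad) and still in the caddy, inside its walls (centred within 5 mm) and down on one another (within 2 mm), released; the bystanders stand within 30 mm of where they were (x of coaster_a_mid in the frame of caddy between -0.005 and 0.005 m and y of coaster_a_mid in the frame of caddy between -0.005 and 0.005 m and z of each of coaster_a_mid, coaster_b_mid, coaster_c_mid in the frame of caddy below 0.0295 m and angle between each of coaster_a_mid, coaster_b_mid, coaster_c_mid's own z axis and vertical below 0.06 rad and x of coaster_b_mid in the frame of caddy between -0.005 and 0.005 m and y of coaster_b_mid in the frame of caddy between -0.005 and 0.005 m and x of coaster_c_mid in the frame of caddy between -0.005 and 0.005 m and y of coaster_c_mid in the frame of caddy between -0.005 and 0.005 m and linear speed of each of coaster_a, coaster_b, coaster_c below 0.01 m/s); the robot touches nothing.
It fails at once if a bystander is shifted more than 30 mm or tipped (distance of any of eggcup_1, eggcup_2, tumbler_1, tumbler_2, bowl, mill, mug from where it was at the start of the episode above 0.03 m or angle between any of eggcup_1, eggcup_2, tumbler_1, tumbler_2, bowl, mill, mug's own z axis and vertical above 0.3 rad).
It also fails if it takes over 58 s, if anything falls off the work surface, if the arm or the gripper's body presses on something with over 40 N, if the wrist force passes 120 N, or if a joint passes its speed limit or range.

## Working session

There is one attempt and no reset: what is moved stays moved. The work goes in short steps, Python scripts to look and compute and a tool call to move; the robot and the scene stay as the last step left them, time stands still between calls to the robot, and variables do not carry over. Pictures are saved under pics/ and viewed, at most 10 in all, crops included, and the job is handed in when it is done.

Besides the shell and the picture viewer there is one more tool, called after "Call:" as name(argument=value, ...) on one line, values as JSON. arm_command: Moves the arm, as the interface text tells. Its arguments: {"type":"object","properties":{"delta_rot":{"type":"array","items":{"type":"array","items":{"type":"number"}}},"delta_pos":{"type":"array","items":{"type":"array","items":{"type":"number"}}},"gripper":{"type":"array","items":{"type":"number"}},"grip_force":{"type":"number"}},"required":["delta_rot","delta_pos","gripper"]}

```bash
mkdir -p pics; ls; python3 - <<'E'
from rig import status, viewer, robot
import cv2,numpy as np
o=status.get_obs();print({k:np.round(v,4).tolist() for k,v in o.items()})
for n in("top","scene"):
    c=viewer.camera(n);cv2.imwrite(f"pics/{n}0.png",c["pixels"])
    print(n,c["fx"],c["cx"],c["cy"],np.round(c["pose"],4).tolist())
c=viewer.camera("wrist");print(np.round(c["mount"],4).tolist(),c["fx"],c["cx"],c["cy"])
a=np.hstack([cv2.imread("pics/top0.png"),cv2.imread("pics/scene0.png")])
cv2.imwrite("pics/both0.png",cv2.resize(a,(800,300)))
E
```

```text
pics
{'time': 0.0, 'q': [0.9685, 0.5285, 1.4339, 0.0, 1.1814, -0.1785], 'joint_velocities': [0.0002, -0.0003, 0.0001, 0.0003, 0.0019, 0.0002], 'joint_torque': [0.0002, -44.0046, -17.6588, 0.0632, 0.0582, -0.0001], 'position': [0.2566, 0.5691, 0.2216], 'tool_rot': [0.2103, 0.9776, -0.001, -0.0004], 'ft_force': [0.8791, 0.2916, -0.0204], 'moment': [-0.0142, -0.0345, -0.0267], 'grip_force': 0.0, 'grip_width': 0.087}
top 368.1809397658614 253.77002592713418 188.52405237643 [[-0.0236, -0.9832, 0.1809, 0.3169], [-0.9996, 0.0256, 0.0088, 0.0174], [-0.0133, -0.1806, -0.9835, 1.356], [0.0, 0.0, 0.0, 1.0]]
scene 433.71508854397604 256.86446480321166 188.94859720852233 [[0.3584, 0.5071, -0.7839, 1.5192], [0.9335, -0.2062, 0.2933, -0.3462], [-0.0129, -0.8369, -0.5473, 0.6956], [0.0, 0.0, 0.0, 1.0]]
[[0.0004, -0.9638, -0.2667, 0.0732], [1.0, 0.0001, 0.0011, 0.0007], [-0.001, -0.2667, 0.9638, -0.1619], [0.0, 0.0, 0.0, 1.0]] 325.4557760012133 255.4888826937252 194.01109764208357
```

View pics/top0.png

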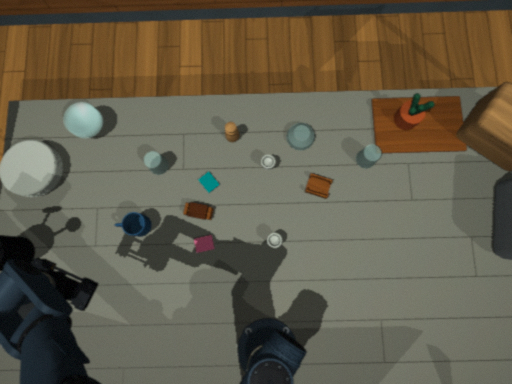

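View pics/scene0.png

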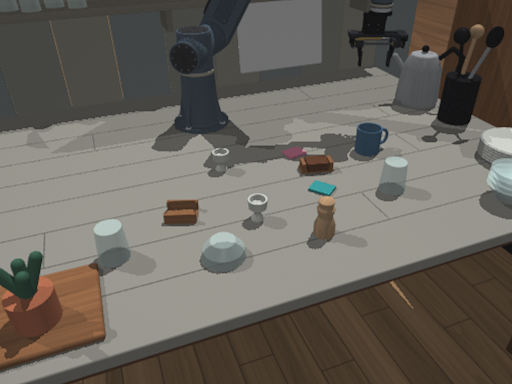

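The top view shows brown wooden boxes at (199,211) and (319,185). There are also flat tiles, turquoise at (209,182) and pink at (204,244). The turquoise and pink ones are the look-alikes. I'll enlarge both wooden ones to confirm which is the stand with the pile and which is the caddy.

```bash
python3 - <<'E'
import cv2,numpy as np
t=cv2.imread("pics/top0.png");s=cv2.imread("pics/scene0.png")
f=lambda im,x,y:cv2.convertScaleAbs(cv2.resize(im[y-25:y+25,x-33:x+33],(396,300),interpolation=cv2.INTER_CUBIC),alpha=1.5)
cv2.imwrite("pics/crop1.png",np.vstack([np.hstack([f(t,199,211),f(t,319,185)]),np.hstack([f(s,317,163),f(s,182,211)])]))
E
```

```text
(no output)
```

View pics/crop1.png

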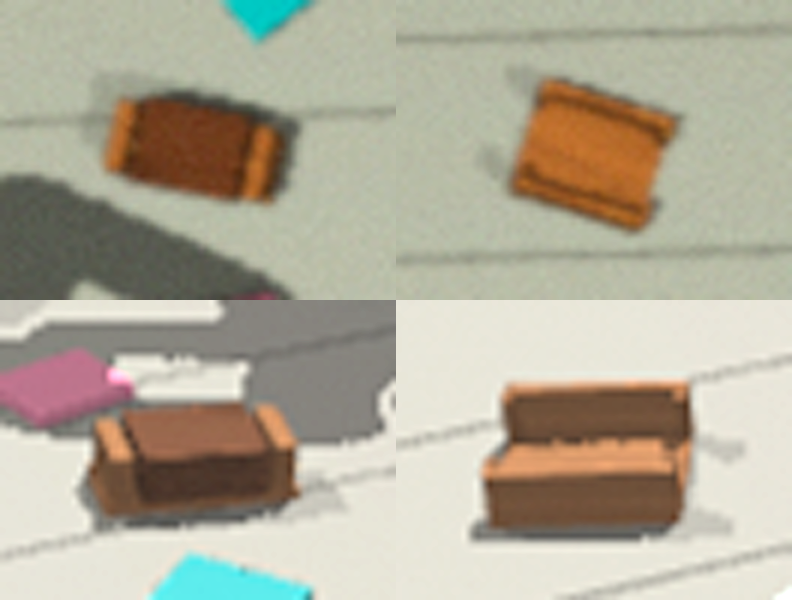

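The object at (199,211) is the cheeked stand with the dark pile on it. The one at (319,185) is the empty long-walled caddy. I'll estimate rough poses of both, and the eggcups, from the top view.

```bash
cat > h.py <<'E'
from rig import status, viewer, robot
import cv2,numpy as np
from scipy.spatial.transform import Rotation as R
def cam(n):
    o=status.get_obs(); c=viewer.camera(n)
    if n=="wrist":
        T=np.eye(4);T[:3,:3]=R.from_quat(o["tool_rot"]).as_matrix();T[:3,3]=o["position"]
        c["pose"]=T@np.array(c["mount"])
    return c
def cast(c,uv,z):
    uv=np.atleast_2d(uv).astype(float);P=np.array(c["pose"])
    d=np.c_[(uv[:,0]-c["cx"])/c["fx"],(uv[:,1]-c["cy"])/c["fy"],np.ones(len(uv))]@P[:3,:3].T
    return (P[:3,3]+d*((z-P[2,3])/d[:,2])[:,None])[:,:2]
def proj(c,p):
    P=np.linalg.inv(np.array(c["pose"]));q=np.atleast_2d(p)@P[:3,:3].T+P[:3,3]
    return np.c_[c["fx"]*q[:,0]/q[:,2]+c["cx"],c["fy"]*q[:,1]/q[:,2]+c["cy"]]
def plan(pos,yaw):
    """tool-down target with closing axis y at world yaw; gives delta in the tool axes now"""
    o=status.get_obs();Rc=R.from_quat(o["tool_rot"])
    best=None
    for k in(0,np.pi):
        y=np.array([np.cos(yaw+k),np.sin(yaw+k),0]);z=np.array([0,0,-1.]);Rt=R.from_matrix(np.c_[np.cross(y,z),y,z])
        r=(Rc.inv()*Rt).as_rotvec(degrees=True)
        if best is None or np.linalg.norm(r)<np.linalg.norm(best):best=r
    print("dpos",np.round(Rc.inv().apply(np.array(pos)-o["position"]),4).tolist(),"drot",np.round(best,2).tolist(),"q6",round(o["q"][5],2))
def rect(pts):
    (c,(w,h),a)=cv2.minAreaRect(np.float32(pts*1000));b=cv2.boxPoints((c,(w,h),a));e=b[1]-b[0],b[2]-b[1]
    e=max(e,key=np.linalg.norm);return np.round(np.array(c)/1000,4),np.round([w,h],1),round(np.degrees(np.arctan2(e[1],e[0]))%180,1)
E
python3 - <<'E'
from h import *
c=cam("top");hsv=cv2.cvtColor(c["pixels"],cv2.COLOR_BGR2HSV)
m=cv2.inRange(hsv,(0,110,30),(22,255,255))
for n,(x,y),z in(("stand",(199,211),.034),("caddy",(319,185),.029)):
    k=np.zeros_like(m);k[y-22:y+22,x-24:x+24]=m[y-22:y+22,x-24:x+24]
    v,u=np.nonzero(k);print(n,rect(cast(c,np.c_[u,v],z)),len(u))
for n,p,z in(("egg1",(268,161),.062),("egg2",(275,240),.062),("mug",(133,224),.085),("mill",(232,131),.1),("bowl",(301,136),.04),("tum1",(152,160),.09),("tum2",(371,154),.09)):print(n,cast(c,p,z).round(3))
E
```

```text
stand (array([0.4853, 0.233 ]), array([103.9,  50.4]), np.float32(77.3)) 378
caddy (array([ 0.5671, -0.2075]), array([84.6, 73.8]), np.float32(70.8)) 445
egg1 [[ 0.655 -0.025]]
egg2 [[ 0.371 -0.041]]
mug [[0.437 0.45 ]]
mill [[0.759 0.102]]
bowl [[ 0.753 -0.151]]
tum1 [[0.662 0.389]]
tum2 [[ 0.663 -0.389]]
```

```bash
python3 - <<'E'
from h import *
plan([.485,.233,.15],np.radians(-12.7))
E
```

```text
dpos [-0.3464, -0.2126, 0.0721] drot [-0.07, 0.04, 78.42] q6 -0.18
```

Call:
arm_command(delta_rot=[[0,0,78.4],[0,0,78.4],[0,0,78.4],[0,0,78.4],[0,0,78.4],[0,0,78.4],[0,0,78.4],[0,0,78.4],[0,0,78.4],[0,0,78.4],[0,0,78.4],[0,0,78.4]], delta_pos=[[-0.346,-0.213,0.072],[-0.346,-0.213,0.072],[-0.346,-0.213,0.072],[-0.346,-0.213,0.072],[-0.346,-0.213,0.072],[-0.346,-0.213,0.072],[-0.346,-0.213,0.072],[-0.346,-0.213,0.072],[-0.346,-0.213,0.072],[-0.346,-0.213,0.072],[-0.346,-0.213,0.072],[-0.346,-0.213,0.072]], gripper=[-1,-1,-1,-1,-1,-1,-1,-1,-1,-1,-1,-1], grip_force=20)

```text
time: 1.2
position: [0.4861, 0.2312, 0.15]
tool_rot: [0.783, 0.622, -0.0, -0.0]
ft_force: [-0.8, 1.2, 0.5]
grip_width: 0.087
grip_force: 0.0
```

```bash
cat >> h.py <<'E'
def seg(c,lo,hi,near,name=None):
    """largest mask blob holding/near the projected world point -> contour pixels"""
    hsv=cv2.cvtColor(c["pixels"],cv2.COLOR_BGR2HSV);m=cv2.morphologyEx(cv2.inRange(hsv,lo,hi),cv2.MORPH_OPEN,np.ones((3,3)))
    cs,_=cv2.findContours(m,cv2.RETR_EXTERNAL,cv2.CHAIN_APPROX_NONE)
    return max((k for k in cs if cv2.pointPolygonTest(k,tuple(map(float,near)),True)>-40),key=cv2.contourArea)[:,0]
E
python3 - <<'E'
from h import *
c=cam("wrist");cv2.imwrite("pics/w1.png",c["pixels"]);print(status.get_obs()["position"],status.get_obs()["q"])
p=proj(c,[.485,.233,.035])[0];print(p);h=cv2.cvtColor(c["pixels"],cv2.COLOR_BGR2HSV);print(h[int(p[1]),int(p[0])])
E
```

```text
[0.48501067 0.23230928 0.15021024] [2.38631205e-01 5.12100804e-01 1.72205034e+00 3.43945857e-04
 9.08493418e-01 4.59757044e-01]
[254.03366199 189.30381846]
[ 12 155  84]
```

View pics/w1.png

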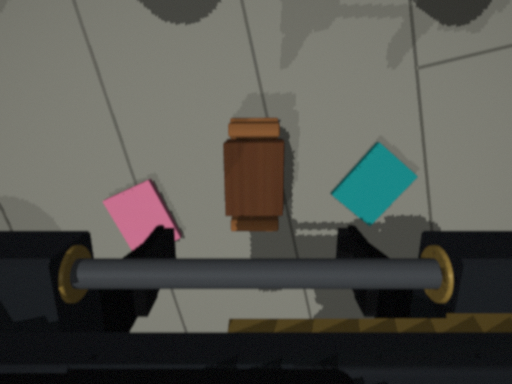

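The wrist view shows the dark pile at (225–284, 140–217) between the two orange cheeks. The pink tile is at (142,213) and the turquoise one at (375,182).

```bash
python3 - <<'E'
from h import *
c=cam("wrist")
h=cv2.cvtColor(c["pixels"],cv2.COLOR_BGR2HSV)
for u,v in((254,130),(254,145),(254,200),(254,224)):print(u,v,h[v,u])
k=seg(c,(5,110,50),(25,255,105),(254,178))
print(cv2.boundingRect(k));print(rect(cast(c,k,.035)))
k=seg(c,(5,110,50),(25,255,255),(254,178));print("all",rect(cast(c,k,.034)))
print(status.get_obs()["position"])
t=cam("top")
h=cv2.cvtColor(t["pixels"],cv2.COLOR_BGR2HSV)
E
```

```text
254 130 [ 14 156 126]
254 145 [ 11 159  82]
254 200 [ 12 157  83]
254 224 [ 14 158  68]
(226, 142, 60, 90)
(array([0.4853, 0.2349]), array([80.6, 50.9]), np.float32(77.3))
all (array([0.4852, 0.2346]), array([80.9, 51.1]), np.float32(77.3))
[0.48440804 0.23318206 0.15038473]
```

```bash
python3 - <<'E'
from h import *
c=cam("wrist")
h=cv2.cvtColor(c["pixels"],cv2.COLOR_BGR2HSV).astype(int)
print(h[115:236:2,254,2].tolist()); print(h[178,215:295,2].tolist())
q=cast(c,[(255,141),(255,217),(225.5,178),(284.5,178)],.035).round(4);print(q.tolist(),(q[0]+q[1])/2,(q[2]+q[3])/2)
p=((q[0]+q[1])/2+(q[2]+q[3])/2)/2
plan([*q.mean(0),.007],np.radians(-12.7))
E
```

```text
[113, 111, 106, 121, 104, 88, 114, 123, 127, 129, 133, 125, 88, 44, 49, 70, 82, 84, 84, 86, 84, 83, 82, 84, 83, 82, 85, 83, 83, 85, 84, 84, 83, 83, 84, 84, 83, 82, 83, 81, 84, 83, 82, 83, 84, 82, 85, 83, 82, 84, 81, 65, 47, 49, 61, 67, 70, 73, 80, 85, 73]
[128, 127, 128, 127, 130, 129, 129, 128, 127, 129, 127, 118, 100, 85, 84, 80, 84, 83, 84, 82, 81, 83, 83, 83, 84, 84, 82, 83, 82, 81, 81, 83, 84, 83, 85, 84, 84, 84, 84, 83, 84, 84, 85, 83, 83, 84, 85, 87, 89, 87, 85, 84, 84, 85, 84, 85, 87, 87, 86, 83, 85, 83, 83, 83, 81, 82, 81, 82, 83, 82, 75, 57, 53, 55, 56, 56, 56, 57, 55, 61]
[[0.493, 0.2765], [0.4782, 0.2101], [0.4609, 0.2508], [0.5112, 0.2397]] [0.4856 0.2433] [0.48605 0.24525]
dpos [0.0103, -0.0003, 0.1436] drot [-0.02, 0.0, 0.23] q6 0.46
```

Call:
arm_command(delta_rot=[[0,0,0.2],[0,0,0.2],[0,0,0.2],[0,0,0.2],[0,0,0.2],[0,0,0.2],[0,0,0.2],[0,0,0.2],[0,0,0.2],[0,0,0.2],[0,0,0.2],[0,0,0.2]], delta_pos=[[0.008,0,0.04],[0.008,0,0.08],[0.008,0,0.11],[0.008,0,0.13],[0.008,0,0.143],[0.008,0,0.143],[0.008,0,0.143],[0.008,0,0.143],[0.008,0,0.143],[0.008,0,0.143],[0.008,0,0.143],[0.008,0,0.143]], gripper=[-1,-1,-1,-1,-1,-1,-1,1,1,1,1,1], grip_force=20)

```text
time: 2.4
position: [0.487, 0.2412, 0.0083]
tool_rot: [0.782, 0.623, 0.001, 0.0]
ft_force: [-0.3, 0.1, -0.5]
grip_width: 0.062
grip_force: 0.0
```

Call:
arm_command(delta_rot=[[0,0,0],[0,0,0],[0,0,0],[0,0,0]], delta_pos=[[0,0,0],[0,0,0],[0,0,0],[0,0,0]], gripper=[1,1,1,1], grip_force=20)

```text
time: 2.73
position: [0.4868, 0.241, 0.0079]
tool_rot: [0.782, 0.623, 0.0, 0.0]
ft_force: [-0.8, -0.4, 4.5]
grip_width: 0.0518
grip_force: 20.0
```

Call:
arm_command(delta_rot=[[0,0,0],[0,0,0],[0,0,0],[0,0,0],[0,0,0],[0,0,0]], delta_pos=[[0,0,-0.01],[0,0,-0.025],[0,0,-0.045],[0,0,-0.07],[0,0,-0.08],[0,0,-0.08]], gripper=[1,1,1,1,1,1])

```text
time: 3.23
position: [0.4882, 0.2416, 0.09]
tool_rot: [0.782, 0.623, 0.003, 0.001]
ft_force: [0.6, -0.2, -0.5]
grip_width: 0.052
grip_force: 20.0
```

```bash
python3 - <<'E'
from h import *
o=status.get_obs();print(o["position"],o["ft_force"],o["grip_width"],o["grip_force"])
plan([.52,0,.06],np.radians(-19.2));plan([.52,0,.0015],np.radians(-19.2))
E
```

```text
[0.48821263 0.24159511 0.09002441] [ 0.62339159 -0.17266203 -0.51843933] 0.05197747460450152 19.999906865414232
dpos [-0.2285, 0.0847, 0.0298] drot [0.27, -0.16, 6.32] q6 0.48
dpos [-0.2287, 0.0844, 0.0883] drot [0.27, -0.16, 6.32] q6 0.48
```

Call:
arm_command(delta_rot=[[0,0,2],[0,0,4],[0,0,6.3],[0,0,6.3],[0,0,6.3],[0,0,6.3],[0,0,6.3],[0,0,6.3],[0,0,6.3],[0,0,6.3],[0,0,6.3],[0,0,6.3]], delta_pos=[[-0.018,0.007,0],[-0.046,0.017,0],[-0.08,0.03,0],[-0.115,0.042,0],[-0.15,0.055,0.01],[-0.18,0.066,0.02],[-0.205,0.076,0.03],[-0.22,0.081,0.04],[-0.228,0.0845,0.05],[-0.2285,0.0847,0.06],[-0.2285,0.0847,0.06],[-0.2285,0.0847,0.06]], gripper=[1,1,1,1,1,1,1,1,1,1,1,1])

```text
time: 4.23
position: [0.5168, 0.0007, 0.0265]
tool_rot: [0.815, 0.58, -0.001, -0.001]
ft_force: [1.3, 0.1, 0.0]
grip_width: 0.052
grip_force: 20.0
```

```bash
python3 - <<'E'
from h import *
o=status.get_obs();print(o["position"],o["ft_force"],o["grip_width"],o["grip_force"])
plan([.52,0,.0015],np.radians(-19.2))
E
```

```text
[0.51681281 0.00066133 0.02652377] [1.3131281  0.06663551 0.01501679] 0.051976956092807725 19.999821530655026
dpos [0.0004, 0.0033, 0.025] drot [-0.19, 0.01, 0.07] q6 0.12
```

Call:
arm_command(delta_rot=[[0,0,0],[0,0,0],[0,0,0],[0,0,0],[0,0,0],[0,0,0],[0,0,0],[0,0,0]], delta_pos=[[0,0,0.008],[0,0,0.014],[0,0,0.018],[0,0,0.021],[0,0,0.023],[0,0,0.0245],[0,0,0.0245],[0,0,0.0245]], gripper=[1,1,1,1,1,1,1,1])

```text
time: 4.9
position: [0.5182, -0.0006, 0.0031]
tool_rot: [0.815, 0.579, 0.0, 0.0]
ft_force: [0.4, 0.3, -1.1]
grip_width: 0.0519
grip_force: 20.0
```

Call:
arm_command(delta_rot=[[0,0,0],[0,0,0],[0,0,0]], delta_pos=[[0,0,0.001],[0,0,0.002],[0,0,0.002]], gripper=[1,1,1])

```text
time: 5.15
position: [0.5181, -0.0006, 0.001]
tool_rot: [0.815, 0.579, -0.0, -0.0]
ft_force: [0.7, -0.4, -1.3]
grip_width: 0.052
grip_force: 20.0
```

Call:
arm_command(delta_rot=[[0,0,0],[0,0,0],[0,0,0],[0,0,0],[0,0,0],[0,0,0],[0,0,0],[0,0,0]], delta_pos=[[0,0,0],[0,0,0],[0,0,0],[0,0,0],[0,0,0],[0,0,0],[0,0,0],[0,0,0]], gripper=[-1,-1,-1,-1,-1,-1,-1,-1])

```text
time: 5.82
position: [0.5182, -0.0006, 0.0011]
tool_rot: [0.815, 0.579, 0.0, 0.0]
ft_force: [-0.3, -0.6, -0.8]
grip_width: 0.0862
grip_force: 0.0
```

Call:
arm_command(delta_rot=[[0,0,0],[0,0,0],[0,0,0],[0,0,0],[0,0,0],[0,0,0],[0,0,0],[0,0,0]], delta_pos=[[0,0,-0.02],[0,0,-0.05],[0,0,-0.09],[0,0,-0.12],[0,0,-0.14],[0,0,-0.14],[0,0,-0.14],[0,0,-0.14]], gripper=[-1,-1,-1,-1,-1,-1,-1,-1])

```text
time: 6.48
position: [0.5173, -0.0004, 0.1403]
tool_rot: [0.815, 0.579, -0.001, -0.001]
ft_force: [0.5, -0.1, -0.0]
grip_width: 0.087
grip_force: 0.0
```

```bash
python3 - <<'E'
from h import *
c=cam("wrist");cv2.imwrite("pics/w2.png",c["pixels"]);o=status.get_obs();print(o["position"],o["q"].round(2) if hasattr(o["q"],"round") else o["q"])
k=seg(c,(0,110,30),(25,255,130),proj(c,[.518,0,.027])[0]);print(cv2.boundingRect(k),rect(cast(c,k,.027)))
t=cam("top");k=seg(t,(0,110,30),(25,255,130),proj(t,[.518,0,.027])[0]);print(cv2.boundingRect(k),rect(cast(t,k,.02)))
E
```

```text
[ 5.16961958e-01 -3.30859636e-04  1.39791981e-01] [-0.22  0.51  1.78 -0.    0.86  0.12]
(228, 151, 59, 75) (array([0.5187, 0.0013]), array([66.7, 50.6]), np.float32(70.8))Traceback (most recent call last):
  File "<stdin>", line 4, in <module>
  File "h.py", line 33, in seg
    return max((k for k in cs if cv2.pointPolygonTest(k,tuple(map(float,near)),True)>-40),key=cv2.contourArea)[:,0]
           ~~~^^^^^^^^^^^^^^^^^^^^^^^^^^^^^^^^^^^^^^^^^^^^^^^^^^^^^^^^^^^^^^^^^^^^^^^^^^^^^^^^^^^^^^^^^^^^^^^^
ValueError: max() iterable argument is empty
```

View pics/w2.png

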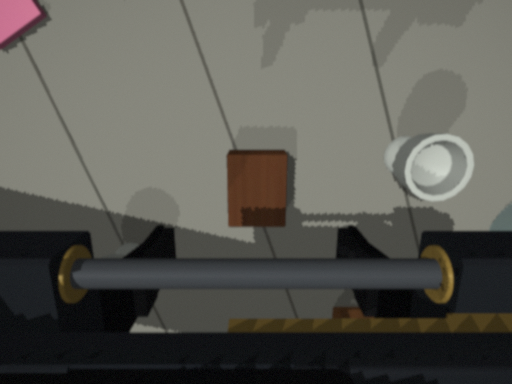

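The pile now stands neatly on the bare counter, in image region (228–287, 151–226), centred at (0.519, 0.001) with its long axis at 70.8°. Next I'll look at the caddy from close by, with the hand already turned for the end grasp.

```bash
python3 - <<'E'
from h import *
plan([.567,-.2075,.16],np.radians(69)); plan([.567,-.2075,.16],np.radians(73))
E
```

```text
dpos [-0.1792, 0.1153, -0.0208] drot [-0.18, -0.13, -88.18] q6 0.12
dpos [-0.1792, 0.1153, -0.0208] drot [-0.14, 0.17, 87.82] q6 0.12
```

Call:
arm_command(delta_rot=[[0,0,-90],[0,0,-90],[0,0,-90],[0,0,-90],[0,0,-90],[0,0,-90],[0,0,-90],[0,0,-90],[0,0,-90],[0,0,-90],[0,0,-90],[0,0,-90]], delta_pos=[[-0.179,0.115,-0.021],[-0.179,0.115,-0.021],[-0.179,0.115,-0.021],[-0.179,0.115,-0.021],[-0.179,0.115,-0.021],[-0.179,0.115,-0.021],[-0.179,0.115,-0.021],[-0.179,0.115,-0.021],[-0.179,0.115,-0.021],[-0.179,0.115,-0.021],[-0.179,0.115,-0.021],[-0.179,0.115,-0.021]], gripper=[-1,-1,-1,-1,-1,-1,-1,-1,-1,-1,-1,-1])

```text
time: 7.58
position: [0.567, -0.207, 0.1599]
tool_rot: [0.207, 0.978, 0.001, -0.002]
ft_force: [-0.7, 0.1, -0.8]
grip_width: 0.0871
grip_force: 0.0
```

Call:
arm_command(delta_rot=[[0,0,0],[0,0,0],[0,0,0],[0,0,0]], delta_pos=[[0,0,0],[0,0,0],[0,0,0],[0,0,0]], gripper=[-1,-1,-1,-1])

```text
time: 7.92
position: [0.5677, -0.2072, 0.1614]
tool_rot: [0.211, 0.978, 0.0, -0.001]
ft_force: [0.0, -0.2, 0.7]
grip_width: 0.0872
grip_force: 0.0
```

```bash
python3 - <<'E'
from h import *
c=cam("wrist");cv2.imwrite("pics/w3.png",c["pixels"]);o=status.get_obs();print(o["position"],o["q"].round(2),R.from_quat(o["tool_rot"]).as_matrix().round(4).tolist())
k=seg(c,(0,110,30),(25,255,255),proj(c,[.567,-.2075,.02])[0]);print(proj(c,[.567,-.2075,.02]),cv2.boundingRect(k),rect(cast(c,k,.029)))
x,y,w,h=cv2.boundingRect(k)
cv2.imwrite("pics/w3c.png",cv2.resize(c["pixels"][y-10:y+h+10,x-10:x+w+10],None,fx=5,fy=5,interpolation=cv2.INTER_CUBIC))
print(x-10,y-10,w+20,h+20)
E
```

```text
[ 0.56781581 -0.20731293  0.16163981] [-0.53  0.57  1.54  0.    1.03 -1.68] [[-0.9113, 0.4118, -0.0006], [0.4118, 0.9113, 0.0004], [0.0007, 0.0001, -1.0]]
[[253.86231997 182.83768883]] (210, 143, 94, 81) (array([ 0.5677, -0.2041]), array([82.1, 71.7]), np.float32(70.4))
200 133 114 101
```

View pics/w3c.png

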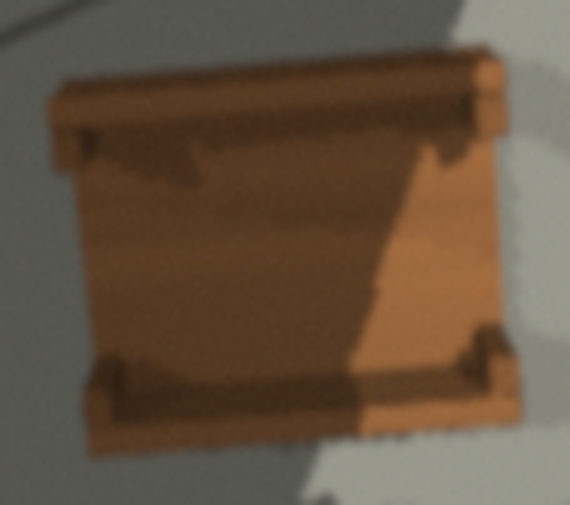

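```bash
python3 - <<'E'
from h import *
c=cam("wrist");f=lambda p:np.array(p)/5+[200-.4,133-.4]
q=cast(c,f([(50,102),(507,67),(520,422),(90,455)]),.029);b=cast(c,f([(62,82),(490,48)]),0.)
print(q.round(4).tolist(),q.mean(0),[np.linalg.norm(q[i]-q[(i+1)%4]).round(4) for i in range(4)])
for a,d in((q[0],q[1]),(q[3],q[2]),(b[0],b[1])):print("dir",np.degrees(np.arctan2(*(d-a)[::-1])))
n=np.array([-np.sin(np.radians(70.6)),np.cos(np.radians(70.6))])
for p in(q[:2],q[2:],b):print("n-off from q3 line",((p-q[2:].mean(0))@n).round(4))
c0=q[2:].mean(0)+n*.035;print("centre by far wall",c0, "from base",b.mean(0)-n*.035)
plan([.5187,.0013,.12],np.radians(70.8))
E
```

```text
[[0.5234, -0.2318], [0.5516, -0.1538], [0.6155, -0.1772], [0.5876, -0.2552]] [ 0.56952728 -0.20450704] [np.float64(0.083), np.float64(0.068), np.float64(0.0828), np.float64(0.0684)]
dir 70.0771935066746
dir 70.3408261557059
dir 70.22588466741223
n-off from q3 line [0.0685 0.0678]
n-off from q3 line [-0.0002  0.0002]
n-off from q3 line [0.0685 0.0679]
centre by far wall [ 0.56854013 -0.20454929] from base [ 0.57034291 -0.20491149]
dpos [0.1307, 0.1699, 0.0419] drot [0.0, -0.02, -5.09] q6 -1.68
```

The crop shows the caddy's long walls at the top and bottom and the finger gaps at the left and right. Its centre is about (0.5695, -0.2045) with yaw 70.2°. I'll look at the pile from the same hand pose, so that any calibration bias cancels.

Call:
arm_command(delta_rot=[[0,0,-4.5],[0,0,-4.5],[0,0,-4.5],[0,0,-4.5],[0,0,-4.5],[0,0,-4.5],[0,0,-4.5],[0,0,-4.5],[0,0,-4.5],[0,0,-4.5],[0,0,-4.5],[0,0,-4.5]], delta_pos=[[0.131,0.17,0],[0.131,0.17,0],[0.131,0.17,0],[0.131,0.17,0],[0.131,0.17,0],[0.131,0.17,0],[0.131,0.17,0],[0.131,0.17,0],[0.131,0.17,0],[0.131,0.17,0],[0.131,0.17,0],[0.131,0.17,0]], gripper=[-1,-1,-1,-1,-1,-1,-1,-1,-1,-1,-1,-1])

```text
time: 9.02
position: [0.5187, 0.0001, 0.162]
tool_rot: [0.172, 0.985, -0.0, 0.0]
ft_force: [0.0, -0.0, -0.3]
grip_width: 0.0867
grip_force: 0.0
```

```bash
python3 - <<'E'
from h import *
c=cam("wrist");cv2.imwrite("pics/w4.png",c["pixels"]);o=status.get_obs();M=R.from_quat(o["tool_rot"]).as_matrix();print(o["position"],np.degrees(np.arctan2(M[1,1],M[0,1])),M.round(4).tolist())
k=seg(c,(0,110,30),(25,255,130),proj(c,[.518,0,.027])[0]);print(cv2.boundingRect(k),rect(cast(c,k,.027)))
x,y,w,h=cv2.boundingRect(k)
cv2.imwrite("pics/w4c.png",cv2.resize(cv2.convertScaleAbs(c["pixels"][y-10:y+h+10,x-10:x+w+10],alpha=1.6),None,fx=5,fy=5,interpolation=cv2.INTER_CUBIC));print(x-10,y-10)
plan([.5187,.0013,.003],np.radians(70.5))
E
```

```text
[5.18563973e-01 3.71247411e-04 1.61944277e-01] 70.16671458854186 [[-0.9407, 0.3393, 0.0], [0.3393, 0.9407, -0.0001], [-0.0001, -0.0, -1.0]]
(218, 154, 70, 56) (array([ 5.163e-01, -5.000e-04]), array([64.3, 53. ]), np.float32(71.3))
208 144
dpos [0.0002, 0.0009, 0.1589] drot [-0.0, 0.0, -0.33] q6 -1.44
```

View pics/w4c.png

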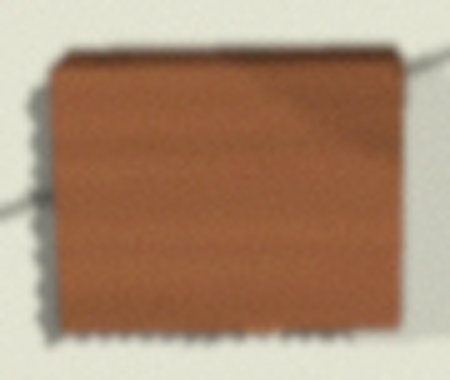

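The crop shows the top face at rows 69–332 and columns 56–402, aligned with the hand. The dark strip above it is the side facing the robot.

```bash
python3 - <<'E'
from h import *
c=cam("wrist");f=lambda p:np.array(p)/5+[208-.4,144-.4]
q=cast(c,f([(54,71),(403,67),(401,330),(60,332)]),.027);print(q.round(4).tolist(),[np.linalg.norm(q[i]-q[(i+1)%4]).round(4) for i in range(4)])
m=q.mean(0);print("centre",m);o=status.get_obs();M=R.from_quat(o["tool_rot"]).as_matrix();print("offset in tool",M.T@np.r_[m-o["position"][:2],0])
for a,d in((q[0],q[1]),(q[3],q[2])):print("dir",np.degrees(np.arctan2(*(d-a)[::-1])))
E
```

```text
[[0.4834, -0.0221], [0.5044, 0.0384], [0.5525, 0.0222], [0.5307, -0.0395]] [np.float64(0.0641), np.float64(0.0508), np.float64(0.0654), np.float64(0.0504)]
centre [ 5.17740833e-01 -2.46466610e-04]
offset in tool [ 3.81056382e-04 -1.01147684e-03  5.52579240e-08]
dir 70.8433766140971
dir 70.52705802046853
```

Call:
arm_command(delta_rot=[[0,0,-0.4],[0,0,-0.4],[0,0,-0.4],[0,0,-0.4],[0,0,-0.4],[0,0,-0.4],[0,0,-0.4],[0,0,-0.4],[0,0,-0.4]], delta_pos=[[0,-0.0005,0.035],[0,-0.0005,0.07],[0,-0.0005,0.105],[0,-0.0005,0.13],[0,-0.0005,0.145],[0,-0.0005,0.153],[0,-0.0005,0.158],[0,-0.0005,0.158],[0,-0.0005,0.158]], gripper=[-1,-1,-1,-1,-1,-1,-1,-1,-1], grip_force=10)

```text
time: 9.87
position: [0.5188, 0.0007, 0.0046]
tool_rot: [0.168, 0.986, -0.0, 0.001]
ft_force: [-0.5, -0.1, -0.3]
grip_width: 0.0867
grip_force: 0.0
```

Call:
arm_command(delta_rot=[[0,0,0],[0,0,0],[0,0,0],[0,0,0],[0,0,0],[0,0,0]], delta_pos=[[0,0,0],[0,0,0],[0,0,0],[0,0,0],[0,0,0],[0,0,0]], gripper=[1,1,1,1,1,1], grip_force=10)

```text
time: 10.37
position: [0.5185, 0.0008, 0.0047]
tool_rot: [0.168, 0.986, -0.0, 0.001]
ft_force: [-0.9, -0.5, 4.2]
grip_width: 0.0659
grip_force: 10.0
```

Call:
arm_command(delta_rot=[[0,0,0],[0,0,0],[0,0,0]], delta_pos=[[0,0,0],[0,0,0],[0,0,0]], gripper=[1,1,1], grip_force=30)

```text
time: 10.62
position: [0.5185, 0.0008, 0.0047]
tool_rot: [0.168, 0.986, -0.0, 0.0]
ft_force: [-0.9, -0.3, 5.9]
grip_width: 0.0657
grip_force: 30.0
```

Call:
arm_command(delta_rot=[[0,0,0],[0,0,0],[0,0,0],[0,0,0],[0,0,0],[0,0,0],[0,0,0],[0,0,0]], delta_pos=[[0,0,-0.005],[0,0,-0.015],[0,0,-0.03],[0,0,-0.045],[0,0,-0.06],[0,0,-0.06],[0,0,-0.06],[0,0,-0.06]], gripper=[1,1,1,1,1,1,1,1])

```text
time: 11.28
position: [0.5177, 0.001, 0.0638]
tool_rot: [0.168, 0.986, 0.0, -0.0]
ft_force: [-0.1, 0.3, -1.3]
grip_width: 0.0656
grip_force: 30.0
```

```bash
python3 - <<'E'
from h import *
o=status.get_obs();M=R.from_quat(o["tool_rot"]).as_matrix();print(o["position"],np.degrees(np.arctan2(M[1,1],M[0,1])),o["ft_force"],o["grip_width"],o["grip_force"])
plan([.5695,-.2045,.09],np.radians(70.2))
E
```

```text
[0.51774024 0.00101674 0.06383465] 70.66280230091641 [-0.11620819  0.34917127 -1.25277873] 0.0655871344576023 29.99923056922853
dpos [-0.1169, -0.1768, -0.0262] drot [-0.0, -0.03, 0.46] q6 -1.45
```

```bash
cat >> h.py <<'E'
def tilt(th,xl,zl,C=(.5703,-.2035),yaw=70.2,off=.0004,dep=.0045):
    """low bottom edge at caddy offset xl (toward robot) and height zl, tilt th deg; deltas in the tool axes now"""
    o=status.get_obs();Rc=R.from_quat(o["tool_rot"]);a=np.radians(yaw)
    y=np.array([np.cos(a),np.sin(a),0]);z=np.array([0,0,-1.]);x=np.cross(y,z)
    Rt=R.from_matrix(np.c_[x,y,z])*R.from_euler("y",-th,degrees=True)
    p=np.r_[C,0]+x*xl+[0,0,zl]-Rt.apply([off+.026,0,dep])
    print(th,xl,zl,"tcp",p.round(4),"dpos",np.round(Rc.inv().apply(p-o["position"]),4).tolist(),"drot",np.round((Rc.inv()*Rt).as_rotvec(degrees=True),2).tolist())
E
python3 - <<'E'
from h import *
tilt(12,.0275,.055);tilt(12,.0275,.045)
E
```

```text
12 0.0275 0.055 tcp [ 0.5678 -0.2026  0.0649] dpos [-0.1147, -0.1756, -0.0011] drot [0.05, -12.03, 0.46]
12 0.0275 0.045 tcp [ 0.5678 -0.2026  0.0549] dpos [-0.1147, -0.1756, 0.0089] drot [0.05, -12.03, 0.46]
```

Call:
arm_command(delta_rot=[[0,0,0],[0,0,0.4],[0,0,0.46],[0,-1,0.46],[0,-3,0.46],[0,-5,0.46],[0,-7,0.46],[0,-9,0.46],[0,-11,0.46],[0,-12,0.46],[0,-12,0.46],[0,-12,0.46]], delta_pos=[[-0.01,-0.015,-0.005],[-0.025,-0.04,-0.005],[-0.042,-0.065,-0.005],[-0.06,-0.092,-0.005],[-0.078,-0.12,-0.005],[-0.094,-0.144,-0.005],[-0.105,-0.162,-0.003],[-0.112,-0.172,-0.001],[-0.1147,-0.1756,0],[-0.1147,-0.1756,0],[-0.1147,-0.1756,0],[-0.1147,-0.1756,0]], gripper=[1,1,1,1,1,1,1,1,1,1,1,1])

```text
time: 12.28
position: [0.5671, -0.2023, 0.0628]
tool_rot: [0.171, 0.98, -0.017, 0.101]
ft_force: [-0.1, 0.1, -1.5]
grip_width: 0.0658
grip_force: 30.0
```

Call:
arm_command(delta_rot=[[0,0,0],[0,0,0],[0,0,0]], delta_pos=[[0,0,0],[0,0,0],[0,0,0]], gripper=[1,1,1])

```text
time: 12.53
position: [0.5686, -0.2026, 0.064]
tool_rot: [0.171, 0.98, -0.018, 0.103]
ft_force: [-0.4, -0.9, -1.0]
grip_width: 0.0658
grip_force: 30.0
```

```bash
python3 - <<'E'
from h import *
o=status.get_obs();print(o["position"],o["ft_force"],o["grip_width"])
tilt(12,.0275,.030);tilt(12,.0275,.018)
c=cam("wrist");v=cam("scene");p=proj(v,[.57,-.204,.03])[0].astype(int);a=cv2.resize(v["pixels"][p[1]-60:p[1]+60,p[0]-60:p[0]+60],(384,384),interpolation=cv2.INTER_CUBIC)
cv2.imwrite("pics/m5.png",cv2.resize(np.hstack([cv2.convertScaleAbs(c["pixels"],alpha=1.5)[:,100:500],a]),(784,384)))
E
```

```text
[ 0.56855733 -0.20257882  0.06402578] [-0.37997385 -0.85396385 -0.97111656] 0.0658374579748504
12 0.0275 0.03 tcp [ 0.5678 -0.2026  0.0399] dpos [0.0057, -0.0003, 0.0235] drot [0.05, 0.0, 0.03]
12 0.0275 0.018 tcp [ 0.5678 -0.2026  0.0279] dpos [0.0082, -0.0003, 0.0352] drot [0.05, 0.0, 0.03]
```

View pics/m5.png

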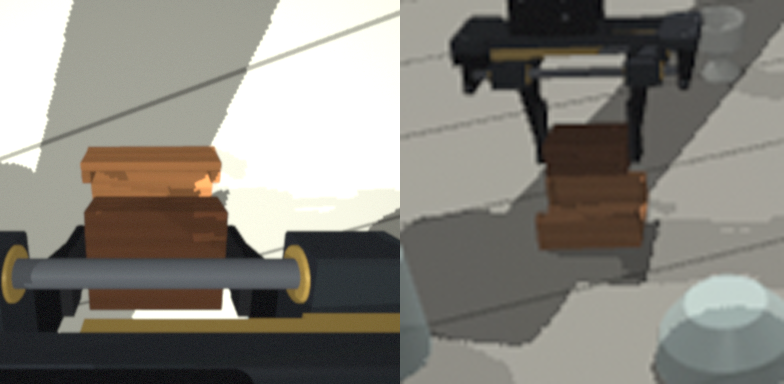

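The wrist view shows the held pile at cols 185–326 and the caddy's robot-side wall at cols 182–320, rows 147–183 (full-frame cols). The wall sits slightly left of the pile, so I'll measure that offset.

```bash
python3 - <<'E'
from h import *
c=cam("wrist");h=cv2.cvtColor(c["pixels"],cv2.COLOR_BGR2HSV);m=cv2.inRange(h,(0,110,30),(25,255,255))
for r in(150,155,160,165,170,176,182,188,194,198,202,206,212,220):
    u=np.nonzero(m[r])[0];print(r,u.min(),u.max(),h[r,255].tolist(),end=" | ")
o=status.get_obs();M=R.from_quat(o["tool_rot"]).as_matrix();a=np.radians(70.2);x=np.array([-np.sin(a),np.cos(a)]);y=np.array([np.cos(a),np.sin(a)])
print()
for r in(147,155,162,165):
  u=np.nonzero(m[r+ (2 if r==147 else 0)])[0];q=cast(c,[(u.min()-.5,r),(u.max()+.5,r)],.029)
  print(r,"rel TCP: y",((q-o["position"][:2])@y).round(4),"x",((q-o["position"][:2])@x).round(4),"rel C x",((q-[.5703,-.2035])@x).round(4),"y",((q-[.5703,-.2035])@y).round(4))
print(h[140:200,255,2].tolist())
E
```

```text
150 188 314 [14, 152, 87] | 155 186 316 [14, 153, 90] | 160 183 318 [14, 149, 87] | 165 181 320 [14, 154, 111] | 170 182 319 [14, 150, 102] | 176 182 319 [13, 152, 111] | 182 184 312 [14, 148, 107] | 188 192 311 [13, 149, 103] | 194 193 311 [13, 150, 109] | 198 193 316 [10, 135, 51] | 202 192 319 [12, 161, 46] | 206 190 322 [11, 141, 49] | 212 185 325 [13, 145, 58] | 220 185 325 [12, 141, 58] | 
147 rel TCP: y [-0.0381  0.0349] x [0.0429 0.0429] rel C x [0.0449 0.045 ] y [-0.0379  0.0351]
155 rel TCP: y [-0.0397  0.0365] x [0.038  0.0381] rel C x [0.0401 0.0401] y [-0.0395  0.0366]
162 rel TCP: y [-0.0431  0.0386] x [0.0337 0.0337] rel C x [0.0357 0.0357] y [-0.0429  0.0388]
165 rel TCP: y [-0.0433  0.0394] x [0.0318 0.0318] rel C x [0.0338 0.0338] y [-0.0431  0.0396]
[109, 110, 110, 109, 109, 101, 96, 89, 87, 89, 87, 86, 86, 88, 90, 90, 90, 86, 85, 85, 87, 95, 104, 110, 114, 111, 112, 109, 110, 108, 102, 103, 105, 107, 109, 110, 111, 112, 112, 111, 110, 108, 107, 106, 106, 106, 104, 104, 103, 101, 101, 99, 103, 108, 109, 99, 81, 61, 51, 49]
```

Call:
arm_command(delta_rot=[[0,0,0],[0,0,0],[0,0,0],[0,0,0],[0,0,0],[0,0,0],[0,0,0]], delta_pos=[[0.0012,-0.001,0.005],[0.0027,-0.002,0.012],[0.0039,-0.002,0.017],[0.005,-0.002,0.022],[0.0057,-0.002,0.025],[0.0057,-0.002,0.025],[0.0057,-0.002,0.025]], gripper=[1,1,1,1,1,1,1])

```text
time: 13.27
position: [0.567, -0.2044, 0.038]
tool_rot: [0.171, 0.98, -0.017, 0.103]
ft_force: [0.1, -0.6, 0.5]
grip_width: 0.0656
grip_force: 30.0
```

Call:
arm_command(delta_rot=[[0,0,0],[0,0,0],[0,0,0],[0,0,0],[0,0,0]], delta_pos=[[0.0008,0,0.0035],[0.0015,0,0.007],[0.0022,0,0.0105],[0.0022,0,0.0105],[0.0022,0,0.0105]], gripper=[1,1,1,1,1])

```text
time: 13.68
position: [0.5674, -0.2046, 0.0275]
tool_rot: [0.171, 0.98, -0.018, 0.103]
ft_force: [0.8, -0.1, -0.9]
grip_width: 0.066
grip_force: 30.0
```

```bash
python3 - <<'E'
from h import *
o=status.get_obs();print(o["position"],o["ft_force"],o["grip_width"])
C=(.5697,-.2051)
tilt(12,.0275,.018,C);tilt(8,.0272,.015,C);tilt(4,.0268,.012,C);tilt(0,.0264,.010,C);tilt(0,.0262,.005,C)
E
```

```text
[ 0.56738864 -0.20459259  0.0275054 ] [ 0.80553197 -0.05966158 -0.85291583] 0.06604801511351457
12 0.0275 0.018 tcp [ 0.5672 -0.2042  0.0279] dpos [0.0002, 0.0003, -0.0004] drot [0.05, 0.01, -0.0]
8 0.0272 0.015 tcp [ 0.5681 -0.2045  0.0231] dpos [0.0003, 0.0003, 0.0044] drot [0.05, 4.01, 0.0]
4 0.0268 0.012 tcp [ 0.569  -0.2048  0.0183] dpos [0.0004, 0.0003, 0.0093] drot [0.05, 8.01, 0.0]
0 0.0264 0.01 tcp [ 0.5697 -0.2051  0.0145] dpos [0.0004, 0.0003, 0.0132] drot [0.05, 12.01, 0.0]
0 0.0262 0.005 tcp [ 0.5699 -0.2052  0.0095] dpos [0.0013, 0.0003, 0.0181] drot [0.05, 12.01, 0.0]
```

Call:
arm_command(delta_rot=[[0,1,0],[0,2,0],[0,2,0],[0,2,0],[0,3,0],[0,4,0],[0,4,0],[0,4,0]], delta_pos=[[0.0001,0,0.001],[0.0002,0,0.0025],[0.0002,0,0.0025],[0.0002,0,0.0025],[0.0003,0,0.0035],[0.0003,0,0.0045],[0.0003,0,0.0045],[0.0003,0,0.0045]], gripper=[1,1,1,1,1,1,1,1])

```text
time: 14.35
position: [0.5676, -0.2045, 0.0232]
tool_rot: [0.171, 0.983, -0.012, 0.069]
ft_force: [0.0, 0.2, -1.1]
grip_width: 0.0657
grip_force: 30.0
```

```bash
python3 - <<'E'
from h import *
o=status.get_obs();print(o["position"],o["ft_force"],o["moment"],o["grip_width"])
C=(.5697,-.2051)
tilt(8,.0272,.015,C);tilt(8,.0272,.008,C);tilt(4,.0268,.008,C);tilt(0,.0264,.008,C)
c=cam("wrist");v=cam("scene");p=proj(v,[.57,-.204,.03])[0].astype(int);a=cv2.resize(v["pixels"][p[1]-45:p[1]+35,p[0]-40:p[0]+40],(384,384),interpolation=cv2.INTER_CUBIC)
cv2.imwrite("pics/m6.png",np.hstack([cv2.convertScaleAbs(c["pixels"],alpha=1.5)[:,100:500],a]))
E
```

```text
[ 0.56762018 -0.20453969  0.02318565] [ 0.04942931  0.17436682 -1.08138836] [ 0.00323232  0.06435761 -0.02110547] 0.0657332013669288
8 0.0272 0.015 tcp [ 0.5681 -0.2045  0.0231] dpos [-0.0005, 0.0002, 0.0001] drot [0.06, 0.01, 0.01]
8 0.0272 0.008 tcp [ 0.5681 -0.2045  0.0161] dpos [0.0005, 0.0002, 0.0071] drot [0.06, 0.01, 0.01]
4 0.0268 0.008 tcp [ 0.569  -0.2048  0.0143] dpos [-0.0001, 0.0002, 0.009] drot [0.06, 4.01, 0.01]
0 0.0264 0.008 tcp [ 0.5697 -0.2051  0.0125] dpos [-0.0006, 0.0002, 0.0109] drot [0.06, 8.01, 0.01]
```

View pics/m6.png

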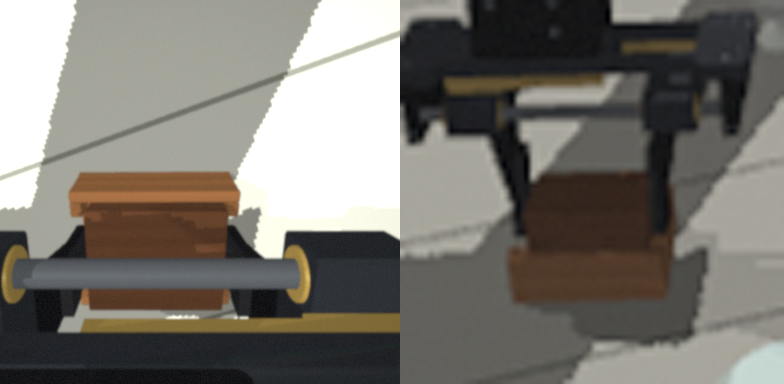

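The pile sits inside the walls: the wall spans cols 70–240 and the pile 85–227, so it is centred, and there's no contact force. Next I'll level it and lower it.

Call:
arm_command(delta_rot=[[0,0,0],[0,1,0],[0,2,0],[0,3,0],[0,4,0],[0,5,0],[0,6,0],[0,7,0],[0,8,0],[0,8,0],[0,8,0]], delta_pos=[[0.0002,0,0.002],[0.0003,0,0.004],[0.0003,0,0.006],[0.0001,0,0.0075],[-0.0001,0,0.009],[-0.0002,0,0.0095],[-0.0003,0,0.01],[-0.0004,0,0.0105],[-0.0006,0,0.011],[-0.0006,0,0.011],[-0.0006,0,0.011]], gripper=[1,1,1,1,1,1,1,1,1,1,1])

```text
time: 15.37
position: [0.5698, -0.2054, 0.012]
tool_rot: [0.172, 0.985, 0.001, -0.0]
ft_force: [0.6, -0.1, -0.6]
grip_width: 0.0657
grip_force: 30.0
```

Call:
arm_command(delta_rot=[[0,0,0],[0,0,0],[0,0,0],[0,0,0]], delta_pos=[[0,0,0.001],[0,0,0.002],[0,0,0.002],[0,0,0.002]], gripper=[1,1,1,1])

```text
time: 15.7
position: [0.5695, -0.2053, 0.0103]
tool_rot: [0.172, 0.985, 0.001, -0.0]
ft_force: [0.5, 0.4, -1.0]
grip_width: 0.0656
grip_force: 30.0
```

```bash
python3 - <<'E'
from h import *
o=status.get_obs();print(o["position"],o["ft_force"],o["moment"],R.from_quat(o["tool_rot"]).as_matrix()[:,2])
E
```

```text
[ 0.56948938 -0.20525619  0.01028232] [ 0.50567492  0.41858794 -0.98974805] [-0.03244943  0.04061424 -0.00726064] [-2.44370948e-04  1.08054403e-03 -9.99999386e-01]
```

Still no bottom contact, so I'll lower in small steps.

Call:
arm_command(delta_rot=[[0,0,0],[0,0,0],[0,0,0]], delta_pos=[[0,0,0.0008],[0,0,0.001],[0,0,0.001]], gripper=[1,1,1])

```text
time: 15.95
position: [0.5698, -0.2054, 0.0098]
tool_rot: [0.172, 0.985, 0.0, 0.0]
ft_force: [-0.4, 0.3, 1.3]
grip_width: 0.0655
grip_force: 30.0
```

Call:
arm_command(delta_rot=[[0,0,0],[0,0,0],[0,0,0],[0,0,0],[0,0,0],[0,0,0]], delta_pos=[[0,0,0],[0,0,0],[0,0,0],[0,0,0],[0,0,0],[0,0,0]], gripper=[-0.7,-0.7,-0.7,-0.7,-0.7,-0.7])

```text
time: 16.45
position: [0.5698, -0.2054, 0.0094]
tool_rot: [0.172, 0.985, 0.0, 0.0]
ft_force: [0.9, -0.3, -0.0]
grip_width: 0.0737
grip_force: 0.0
```

Call:
arm_command(delta_rot=[[0,0,0],[0,0,0],[0,0,0],[0,0,0],[0,0,0],[0,0,0],[0,0,0],[0,0,0]], delta_pos=[[0,0,-0.01],[0,0,-0.025],[0,0,-0.05],[0,0,-0.08],[0,0,-0.11],[0,0,-0.14],[0,0,-0.15],[0,0,-0.15]], gripper=[-0.7,-0.7,-0.7,-0.7,-0.7,-0.7,-0.7,-0.7])

```text
time: 17.12
position: [0.5718, -0.2066, 0.1633]
tool_rot: [0.172, 0.985, -0.001, 0.004]
ft_force: [0.3, 0.4, -0.4]
grip_width: 0.074
grip_force: 0.0
```

```bash
python3 - <<'E'
from h import *
c=cam("wrist");v=cam("scene");p=proj(v,[.57,-.204,.03])[0].astype(int);a=cv2.resize(v["pixels"][p[1]-35:p[1]+35,p[0]-35:p[0]+35],(384,384),interpolation=cv2.INTER_CUBIC)
b=cv2.resize(cv2.convertScaleAbs(c["pixels"],alpha=1.5)[120:240,190:315],(400,384),interpolation=cv2.INTER_CUBIC)
cv2.imwrite("pics/m7.png",np.hstack([b,a]));print(status.get_obs()["ft_force"])
E
```

```text
[-0.31232997 -0.08644923 -0.47942662]
```

View pics/m7.png

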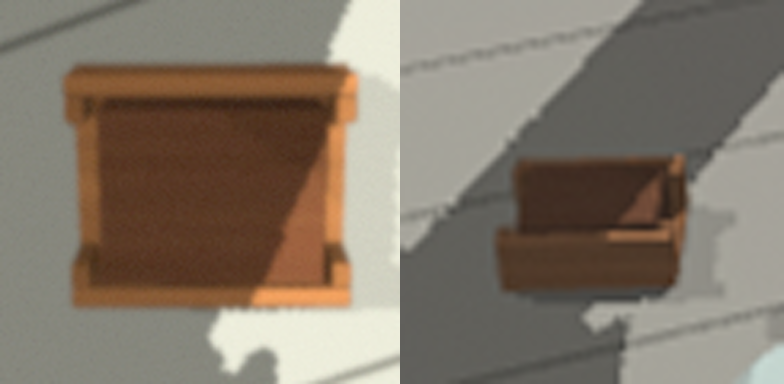

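The pile fills the caddy evenly at image region (97–327, 98–290). It looks level, has been released and the hand is clear, so I'll hand it in.

```bash
python3 -c "
from rig import robot
print(robot.hand_in())"
```

```text
the job is handed in; nothing more can be done
None
```

I handed the job in at about 17 s of the 58 s allowed: the last picture shows the pile lying level in the caddy, released and with the hand clear, but the simulator gave no verdict.

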